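# Hold the microscope's binocular head seated for clamping

## Task

The microscope's binocular head has been cleaned: lift it off the foam pad, lower it gently into the round mount on top of the microscope with its eyepieces pointing straight forward over the stage, and press it down fully home with a steady push of about 10 N on top of its own weight. I will tighten the clamp screw while you hold it, so keep the push steady for at least two seconds and finish your program still holding it pressed; do not let go. Leave all the other things on the bench and pad where they are.

Things in the scene. Friction and masses are not known exactly. Their poses are not given: they have to be found in the camera images.
- head: Microscope's binocular head, loose, 0.6 kg (5 to 7 N), upright on its flange on the foam pad. Origin: centre of the flange's underside; z up, x forward along the eyepieces, y left. Round steel flange 40 mm across, rim bevelled, neck 37 mm, up to z 13. White housing above: flat sides at y -30 and 30, x -33 to 33, z 13 to 63 mm, flat plate on top to z 65. Centre of mass 12 mm ahead of the origin
- grasp (a point): Grasp point on the head's axis, 42 mm above its origin, between the two flat parallel sides of the white housing (60 mm apart, close the fingers along the head's y, from above). Axes as the head. The housing's flat top, 23 mm higher, may also be pressed on
- eyepieces (a point): Midpoint between the two eyepiece lenses, 148 mm ahead of and 98 mm above the head's origin; axes as the head. The black prism block (x 31 to 90 mm, 112 mm wide, up to z 80) carries two tubes 62 mm apart that rise forward at 30 degrees to x 156, z 113 mm from the head's origin
- mount (a point): Centre of the seat (floor) of the round mount on top of the microscope, 215 mm above the bench; z up, x forward over the stage (where the eyepieces must point), y left. Steel ring around it: wall 44 mm across up to 4 mm above the seat, then flaring to 54 mm across at the rim, 9 mm above the seat; 68 mm outside. Head home: its origin on this point. Seat and stand are rigid
- stand: Microscope without its head, immovable, white with black stage. Origin on the bench under the mount; x forward. Foot x -118 to 88 mm, 140 mm wide; limb x -114 to -62 mm, 58 mm wide; stage 140 mm wide, x -56 to 72, top 132 mm high. Nothing is higher than the mount's rim at 224 mm
- pad: Grey foam service pad, fixed, 220 mm (x) by 260 mm (y), 12 mm thick; origin under its centre on the bench. The head and two small spare parts stand on it
- eyepiece: Bystander: spare eyepiece, black, 35 mm across, 45 mm high, standing on the pad; origin under its centre
- dustcap: Bystander: black round dust cap, 50 mm across, 13 mm high, lying on the pad; origin under its centre
- hexkey: Bystander: L-shaped steel hex key, 91 by 28 mm, 6 mm thick, lying on the bench
- oil: Bystander: small amber oil bottle, 32 mm across, 62 mm high; origin under its centre
- strips: Bystander: white jar of test strips, 38 mm across, 105 mm high; origin under its centre
- slidebox: Bystander: cardboard box of slides, 82 by 60 by 32 mm; origin under its centre
- rack: Bystander: white tube rack, 70 by 200 mm, with capped tubes up to 106 mm high; origin under its centre
There are look-alikes about, which are no part of the job. What is shaped like the head but green is not meant.

How it is judged:
On the way, in this order (a step that is already met when the one before it is completed fails the run):
1. the head is lifted clear, carried by the gripper alone (height (world z) of head above 0.06 m and contact force between the fingers and head above 2 N and contact force between head and pad below 0.1 N and contact force between head and stand below 0.1 N), for 0.2 s.
2. the head is home in the mount, eyepieces forward, and pressed steadily in the band for two seconds (z of head in the frame of mount below 0.0025 m and horizontal distance between head and mount below 0.004 m and angle between head's own z axis and vertical below 0.06 rad and x of eyepieces in the frame of mount above 0.12 m and y of eyepieces in the frame of mount between -0.03 and 0.03 m and contact force between head and stand between 11 and 23 N and contact force between the fingers and head above 2 N), for 2 s.
At the end, for the whole second after the job is handed in: Still held by the gripper and at rest: head within 2.5 mm of the seat in height, 4 mm sideways, tilt under 3.4 degrees, eyepieces forward within 30 mm of the mount's fore-aft line, and total force of head on microscope (weight 5 to 7 N plus push) 11 to 23 N (all of step 2 and linear speed of head below 0.01 m/s and contact force between head and pad below 0.1 N); the arm keeps its last pose, push and grip.
It fails at once if the head is slammed or rammed onto the microscope (more than 50 N) (contact force between head and stand above 50 N).
It fails at once if the head is tipped over (angle between head's own z axis and vertical above 0.6 rad).
It fails at once if a bystander is disturbed (spare eyepiece, dust cap, hex key, oil bottle, strip jar, slide box or tube rack moved more than 25 mm) (distance of any of eyepiece, dustcap, hexkey, oil, strips, slidebox, rack from where it was at the start of the episode above 0.025 m).
It also fails if it takes over 56 s, if anything falls off the work surface, if the arm or the gripper's body presses on something with over 40 N, if the wrist force passes 120 N, or if a joint passes its speed limit or range.

## Robot

A 7-joint arm with a two-finger parallel gripper is mounted at the origin on the work surface. World frame = base frame: x ahead of the robot, y to its left, z up, the work surface at z = 0. Lengths are in m, angles in rad, forces in N, time in s.
With the tool pointing down it reaches from about 0.4 to 0.85 m from the base axis. Payload 10.4 kg.
Tool frame: the origin (TCP) lies between the finger pads; the fingertips stand 11 mm ahead of it and the grasp point (between the pads) lies 8 mm behind it; z points along the fingers, y is the direction in which the jaws open and shut (so a half turn about z gives the same grasp; the last joint's range is limited). The gripper opens to 87 mm and grips with 3 to 60 N. Pads are 19 mm wide; open, the fingers measure 117 mm over their backs; the gripper's body (75 mm by 190 mm) begins 51 mm behind the grasp point.
Start: joints at [1.24, 0.332, -0.065, 1.46, 0.022, 1.35, -0.088], TCP at [0.189, -0.596, 0.2] pointing down, gripper open.
Joint ranges: [-2.6, 2.6], [-0.5, 2.12], [-1.47, 1.34], [0.16, 2.42], [-1.27, 4.41], [0.06, 2.06], [-2.6, 2.6]. Speed limits (rad/s): [2.22, 2.22, 2.79, 2.79, 3.14, 3.14, 3.14].

## Interface

Orientations are given as a unit quaternion [x, y, z, w].
In Python, from bench import r, eyes gives the robot as it stands.
- The arm moves only by the shell command python3 -m inch 'ROWS' [FORCE]. ROWS is a JSON object of lists of equal length, an entry for each row: "translation": the shift along the world's x, y, z scaled (see below), a list of three; "rot": the turn, a rotation vector about the world's x, y, z scaled (see below), a list of three; "jaw": the finger opening in mm, from 0 to 87. In form: {"translation": [[tx, ty, tz], ...], "rot": [[ax, ay, az], ...], "jaw": [jaw, ...]}. A call has 1 to 20 rows; each row is the pose to reach, as a shift and turn from the pose measured when the call began; what a row does not reach only later rows make up. The controller multiplies each number of a shift by 100 mm and each number of a turn by 60 degrees. A row lasts 1/10 s, in which the tool goes at most 50 mm and 8.59 degrees, less where a joint would pass 70% of its speed; a pose out of reach is approached as far as the arm can. A call with a number of a shift or a turn outside -1 to 1 is refused whole. A call with a gripper value outside its range is refused whole. The fingers move at their own pace and stop on an object; FORCE is the grip in N (left out, the last holds). Time passes only in rows, so rows that repeat a pose let the fingers close. It gives the time, the measured TCP pose, the force and the opening at its end, in the units of the state.
- r.read_state(): the state, without advancing time (a new reading comes with each control period).
- eyes.camera(name): name is "side" or "top" or "wrist"; returns the picture (420x560x3 uint8, blue, green, red); there is no depth.
- eyes.calibration(name): a dict with "fx", "fy", "cx", "cy" (pixels), "R" (3x3) and "t" (3): a world point X has camera coordinates R X + t; the wrist camera has in their place "hand_eye" (4x4, takes a point from camera to tool coordinates, whose origin is the TCP and whose axes are the flange's). Camera axes: x right, y down, z forward; pixel columns grow to the right and rows downward; lengths in m; the calibration is good to about 2 mm. A picture is of the moment at which its call begins: read the wrist's pose just before it. calibration takes no time and is no camera call.
- r.close_job(): hands the job in, once; it reports no verdict.
The state is a dict: "time": time; "joint_positions": joint angles; "joint_vel": joint speeds; "joint_torque": joint torques, N m; "ee_pos": TCP position; "eef_rot": TCP orientation; "ft_force": force on the tool from outside, world axes, zero at the start; "torque": the same for the moment, N m; "width": finger opening in m.
Only numpy, scipy, OpenCV 4.12 (cv2) and the standard library are available. Lean on these libraries where they do the work, as an engineer would, in place of code of your own. Each camera call takes 0.05 s, during which the arm holds its last target. There are 200 camera calls.

## Working session

There is one attempt and no reset: what is moved stays moved. The work goes in short steps, Python scripts to look and compute and a shell command to move; the robot and the scene stay as the last step left them, time stands still between calls to the robot, and variables do not carry over. Pictures are saved under pics/ and viewed, about 8 in all and at most 12, crops included, and the job is handed in when it is done.

```bash
mkdir -p pics; ls; python3 - <<'E'
from bench import r,eyes
import cv2,numpy as np
s=r.read_state()
for k,v in s.items(): print(k,np.round(v,4))
for n in("top","side"):
    im=eyes.camera(n); cv2.imwrite(f"pics/{n}0.png",im)
    c=eyes.calibration(n); print(n,{k:np.round(v,4).tolist() for k,v in c.items()})
print(np.round(eyes.calibration("wrist")["hand_eye"],4).tolist())
E
```

```text
pics
time 0.0
joint_positions [ 1.2404  0.3329 -0.0647  1.4609  0.0216  1.3499 -0.0885]
joint_vel [-0.0009 -0.0018 -0.0007 -0.0029  0.0005  0.0004 -0.0004]
joint_torque [ 3.00000e-04 -6.23260e+01  2.49000e-02 -3.89903e+01 -6.13000e-02
  3.97000e-02  1.00000e-04]
ee_pos [ 0.1892 -0.5952  0.1996]
eef_rot [ 9.882e-01  1.533e-01 -2.000e-04 -7.000e-04]
ft_force [-0.8195 -0.1903 -0.0574]
torque [-0.0119 -0.0472 -0.0134]
width 0.087
top {'fx': 525.5749, 'fy': 525.5749, 'cx': 272.2551, 'cy': 207.1372, 'R': [[0.004, -0.9999, 0.0135], [-0.9907, -0.0058, -0.1362], [0.1362, -0.0129, -0.9906]], 't': [0.0801, 0.5608, 1.41]}
side {'fx': 534.6565, 'fy': 534.6565, 'cx': 280.6455, 'cy': 207.838, 'R': [[0.9938, -0.1108, -0.0009], [-0.0744, -0.6612, -0.7465], [0.0822, 0.742, -0.6654]], 't': [-0.5191, 0.2074, 1.3561]}
[[0.0009, -0.9677, -0.252, 0.0681], [1.0, 0.0009, 0.0003, 0.0009], [-0.0, -0.252, 0.9677, -0.183], [0.0, 0.0, 0.0, 1.0]]
```

View pics/top0.png

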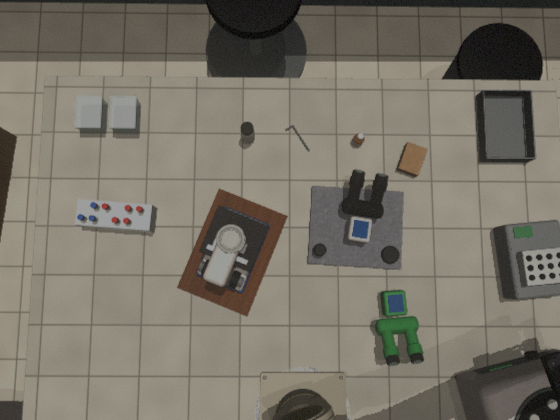

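View pics/side0.png

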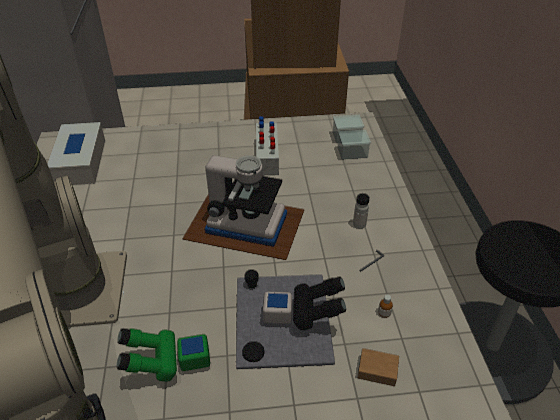

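```bash
python3 - <<'E'
import cv2,numpy as np
a=cv2.imread("pics/top0.png")
c=np.hstack([cv2.resize(a[180:320,170:295],None,fx=3.1,fy=3.1,interpolation=cv2.INTER_CUBIC),cv2.resize(a[160:300,300:425],None,fx=3.1,fy=3.1,interpolation=cv2.INTER_CUBIC)])
cv2.imwrite("pics/crop1.png",cv2.convertScaleAbs(c,alpha=1.5))
E
```

```text
(no output)
```

View pics/crop1.png

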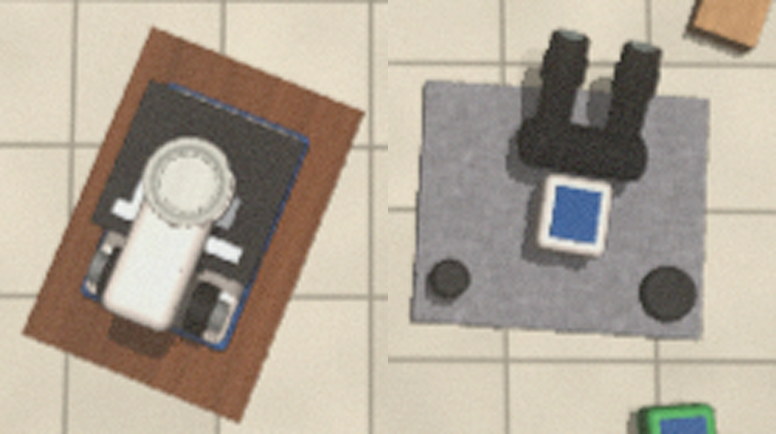

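```bash
cat > h.py <<'E'
from bench import r,eyes
import cv2,numpy as np
from scipy.spatial.transform import Rotation as Ro
def cam(n,s=None):
    c=eyes.calibration(n); K=np.array([[c['fx'],0,c['cx']],[0,c['fy'],c['cy']],[0,0,1]])
    if n=="wrist":
        T=np.eye(4);T[:3,:3]=Ro.from_quat(s['eef_rot']).as_matrix();T[:3,3]=s['ee_pos']
        M=np.linalg.inv(T@np.array(c['hand_eye'])); return K,M[:3,:3],M[:3,3]
    return K,np.array(c['R']),np.array(c['t'])
def ray(C,uv,z):
    K,R,t=C; uv=np.atleast_2d(uv).astype(float)
    d=(np.linalg.inv(K)@np.c_[uv,np.ones(len(uv))].T).T@R; o=-R.T@t
    return o+d*((z-o[2])/d[:,2])[:,None]
def proj(C,X):
    K,R,t=C; p=(K@(R@np.atleast_2d(X).T+t[:,None])).T; return p[:,:2]/p[:,2:]
def blobs(mask,amin):
    cs,_=cv2.findContours(mask.astype(np.uint8),cv2.RETR_EXTERNAL,cv2.CHAIN_APPROX_NONE)
    return [c[:,0,:] for c in cs if cv2.contourArea(c)>amin]
def blue(im):
    h=cv2.cvtColor(im,cv2.COLOR_BGR2HSV); return (h[...,0]>100)&(h[...,0]<125)&(h[...,1]>120)&(h[...,2]>50)
def rect(C,c,z):
    p=ray(C,c,z)[:,:2]; (x,y),(w,h),a=cv2.minAreaRect((p*1000).astype(np.float32)); return np.round([x,y,w,h,a],1)
E
python3 - <<'E'
from h import *
for n in("top","side"):
    im=cv2.imread(f"pics/{n}0.png");C=cam(n)
    for c in blobs(blue(im),60): print(n,"blue",c.mean(0),rect(C,c,.077))
    h=cv2.cvtColor(im,cv2.COLOR_BGR2HSV)
    m=(h[...,0]<18)&(h[...,1]>100)&(h[...,2]>40)
    for c in blobs(cv2.morphologyEx(m.astype(np.uint8),cv2.MORPH_CLOSE,np.ones((5,5))),1500): print(n,"board",c.mean(0),rect(C,c,.0))
im=cv2.imread("pics/top0.png");C=cam("top")
# ring pts in top
print("ring top",ray(C,[[231,238.7]],.224))
print("ring side",ray(cam("side"),[[249,169]],.224))
print("stage corners",ray(C,[[170+150/3.1,180+83/3.1],[170+308/3.1,180+143/3.1]],.132))
print("lens mid",ray(C,[[300+(570-388)/3.1,160+38/3.1],[300+(642-388)/3.1,160+48/3.1]],.12))
E
```

```text
top blue [395.44642857 303.05357143] [ 303.2 -240.6   41.3   36.3    5.6]
top blue [360.01851852 228.57407407] [ 498.4 -151.1   35.9   41.6   80.8]
top board [232.20481928 251.9126506 ] [441.4 193.5 207.6 297.2  68.2]
side blue [191.7826087  345.33333333] [ 303.4 -251.8   44.3   39.3    5.2]
side blue [277.38333333 300.38333333] [ 498.  -152.2   37.7   44.2   83.6]
side blue [263.86805556 231.95833333] [497.   80.3 169.8  86.2  26.5]
side blue [ 74.18461538 143.56923077] [-7.860e+01  5.481e+02  4.690e+01  1.048e+02  1.000e-01]
side board [244.16574586 232.9558011 ] [440.2 195.9 209.7 300.4  68.4]
side board [292.94823529  58.36      ] [ 717.3 1310.9 1167.   482.8   81.4]
ring top [[0.45851768 0.18298596 0.224     ]]
ring side [[0.45904927 0.15881072 0.224     ]]
stage corners [[0.54753932 0.22258615 0.132     ]
 [0.49827048 0.09134237 0.132     ]]
lens mid [[ 0.642858   -0.14278108  0.12      ]
 [ 0.63464056 -0.20375579  0.12      ]]
```

```bash
python3 -m inch '{"translation":[[0.2,0.3,0.3],[0.4,0.6,0.6],[0.7,1,1],[0.7,1,1],[0.7,1,1]],"rot":[[0,0,0.13],[0,0,0.26],[0,0,0.39],[0,0,0.52],[0,0,0.52]],"jaw":[87,87,87,87,87]}' && python3 -m inch '{"translation":[[0.3,0.4,0],[0.5,0.8,0],[0.7,1,0],[0.7,1,0],[0.7,1,0]],"rot":[[0,0,0.13],[0,0,0.26],[0,0,0.39],[0,0,0.52],[0,0,0.52]],"jaw":[87,87,87,87,87]}' && python3 -m inch '{"translation":[[0.3,0.4,0],[0.5,0.8,0],[0.7,1,0],[0.7,1,0],[0.7,1,0]],"rot":[[0,0,0.13],[0,0,0.26],[0,0,0.39],[0,0,0.52],[0,0,0.52]],"jaw":[87,87,87,87,87]}' && python3 -m inch '{"translation":[[0.2,0.4,0],[0.4,0.8,0],[0.5,1,0],[0.5,1,0],[0.5,1,0]],"rot":[[0,0,0.13],[0,0,0.26],[0,0,0.39],[0,0,0.52],[0,0,0.52]],"jaw":[87,87,87,87,87]}'; python3 - <<'E'
from h import *
s=r.read_state(); im=eyes.camera("wrist"); cv2.imwrite("pics/w1.png",im)
print(s['time'],np.round(s['joint_positions'],2),s['ee_pos'],Ro.from_quat(s['eef_rot']).as_matrix().round(3).tolist())
C=cam("wrist",s); c=eyes.calibration("wrist"); print(c['fx'])
for c in blobs(blue(im),300): print(c.mean(0),rect(C,c,.077))
print("principal floor pts",ray(C,[[0,0],[559,0],[559,419],[0,419]],.1)[:,:2].round(2).tolist())
E
```

```text
time: 0.6
ee_pos: [0.2613, -0.4943, 0.3016]
eef_rot: [0.909, 0.416, 0.0, 0.001]
ft_force: [-0.0, -0.4, -0.6]
width: 0.0872
time: 1.1
ee_pos: [0.3305, -0.3947, 0.3002]
eef_rot: [0.765, 0.645, 0.0, -0.0]
ft_force: [-0.8, -0.3, 0.0]
width: 0.087
time: 1.6
ee_pos: [0.3998, -0.2956, 0.2993]
eef_rot: [0.565, 0.825, 0.0, -0.001]
ft_force: [-1.0, -0.1, -0.5]
width: 0.087
time: 2.1
ee_pos: [0.4493, -0.197, 0.2987]
eef_rot: [0.326, 0.945, -0.0, -0.001]
ft_force: [0.3, -0.1, -0.9]
width: 0.087
2.1 [ 0.86  0.03 -0.55  1.61  0.02  1.5   1.22] [ 0.44931373 -0.19696625  0.29865891] [[-0.788, 0.616, -0.003], [0.616, 0.788, 0.001], [0.002, -0.001, -1.0]]
307.3531981163759
[326.57142857 186.32380952] [ 496.6 -152.1   38.2   44.1   80.6]
[179.95876289 111.43298969] [ 304.7 -241.2   43.9   38.1    5.5]
[487.90555556  54.20833333] [473.5 125.6 117.4  96.9  68.1]
principal floor pts [[0.1, -0.31], [0.48, 0.17], [1.01, -0.08], [0.48, -0.77]]
```

View pics/w1.png

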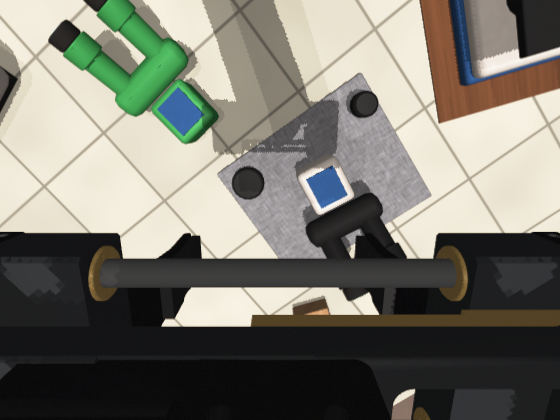

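```bash
python3 -m inch '{"translation":[[0.1,0.4,0.2],[0.2,0.8,0.4],[0.3,1,0.5],[0.3,1,0.5],[0.3,1,0.5]],"rot":[[0,0,0.13],[0,0,0.26],[0,0,0.39],[0,0,0.488],[0,0,0.488]],"jaw":[87,87,87,87,87]}' && python3 -m inch '{"translation":[[0,0.4,0],[0,0.8,0],[0,1,0],[0,1,0],[0,1,0],[0,1,0]],"rot":[[0,0,0],[0,0,0],[0,0,0],[0,0,0],[0,0,0],[0,0,0]],"jaw":[87,87,87,87,87,87]}'; python3 - <<'E'
from h import *
s=r.read_state(); im=eyes.camera("wrist"); cv2.imwrite("pics/w2.png",im)
print(s['time'],np.round(s['joint_positions'],2),s['ee_pos'],Ro.from_quat(s['eef_rot']).as_matrix().round(3).tolist())
C=cam("wrist",s)
for c in blobs(blue(im),200): print(c.mean(0),rect(C,c,.077))
print("ring pred",proj(C,[[.4585,.183,.224]]))
E
```

```text
time: 2.65
ee_pos: [0.4791, -0.0986, 0.3486]
eef_rot: [0.082, 0.997, -0.0, -0.001]
ft_force: [0.5, -0.4, 0.0]
width: 0.0872
time: 3.25
ee_pos: [0.479, -0.0008, 0.3482]
eef_rot: [0.086, 0.996, -0.001, -0.002]
ft_force: [0.3, -1.2, 0.9]
width: 0.0871
3.25 [ 0.66  0.01 -0.75  1.53  0.01  1.61  1.31] [ 0.47904669 -0.00080988  0.34819761] [[-0.985, 0.171, -0.003], [0.171, 0.985, -0.001], [0.003, -0.001, -1.0]]
[183.24271845 202.63106796] [ 497.  -151.    39.2   42.3   80.2]
[89.01769912 79.80530973] [ 305.3 -236.7   43.9   38.4    4.8]
[352.36764706 117.94852941] [419.9 116.8  17.1 179.3  70.7]
ring pred [[459.76505695 144.66468357]]
```

View pics/w2.png

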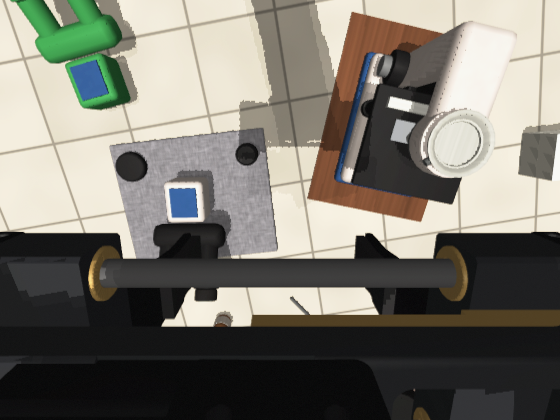

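```bash
python3 - <<'E'
from h import *
s=r.read_state(); th=np.linspace(0,2*np.pi,60)
out=[]
for n,f in(("wrist","w2"),("top","top0"),("side","side0")):
    im=cv2.imread(f"pics/{f}.png");C=cam(n,s)
    p=proj(C,[[.4585,.183,.224]])[0]; h=50 if n=="wrist" else 25; k=400//(2*h)
    u0=(p-h).round().astype(int)
    z=cv2.resize(im[u0[1]:u0[1]+2*h,u0[0]:u0[0]+2*h],None,fx=k,fy=k,interpolation=cv2.INTER_CUBIC)
    for rr,col in((.034,(0,0,255)),(.027,(0,200,0))):
        q=((proj(C,np.c_[.4585+rr*np.cos(th),.183+rr*np.sin(th),0*th+.224])-u0+.5)*k).astype(np.int32)
        cv2.polylines(z,[q],True,col,1)
    out.append(cv2.resize(z,(266,266) if n=="side" else (266,266),interpolation=cv2.INTER_AREA)); print(n,p,u0)
cv2.imwrite("pics/c2.png",np.hstack(out))
E
```

```text
wrist [459.43856877 144.8694435 ] [409  95]
top [230.99397263 238.70740819] [206 214]
side [248.1605279 163.3252799] [223 138]
```

View pics/c2.png

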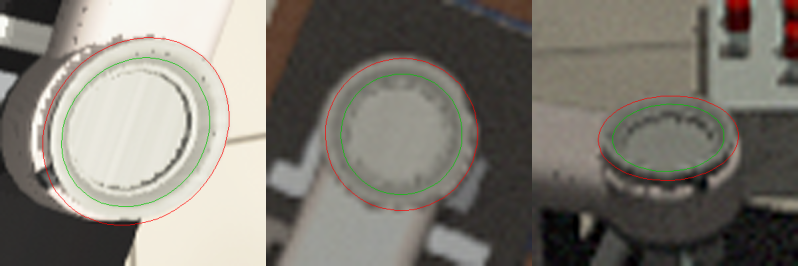

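```bash
J='skip'; python3 -m inch '{"translation":[[0.04,-0.35,0],[0.07,-0.6,0],[0.09,-0.75,0],[0.09,-0.75,0],[0.09,-0.75,0]],"rot":[[0,0,0],[0,0,0.013],[0,0,0.013],[0,0,0.013],[0,0,0.013]],"jaw":[87,87,87,87,87]}' && python3 -m inch '{"translation":[[0.04,-0.35,-0.2],[0.07,-0.6,-0.5],[0.09,-0.75,-0.8],[0.09,-0.75,-1],[0.09,-0.75,-1],[0.09,-0.75,-1]],"rot":[[0,0,0],[0,0,0],[0,0,0],[0,0,0],[0,0,0],[0,0,0]],"jaw":[87,87,87,87,87,87]}'; python3 - <<'E'
from h import *
s=r.read_state(); im=eyes.camera("wrist"); cv2.imwrite("pics/w3.png",im)
print(s['ee_pos'],Ro.from_quat(s['eef_rot']).as_matrix().round(3).tolist())
C=cam("wrist",s)
for c in blobs(blue(im),200): print(c.mean(0),rect(C,c,.077))
E
```

```text
time: 3.8
ee_pos: [0.4881, -0.0749, 0.3482]
eef_rot: [0.079, 0.997, -0.0, -0.002]
ft_force: [0.1, -0.3, 0.8]
width: 0.0868
time: 4.4
ee_pos: [0.4975, -0.1485, 0.2491]
eef_rot: [0.078, 0.997, -0.0, -0.001]
ft_force: [0.1, -0.4, -0.5]
width: 0.0872
[ 0.49746129 -0.14849824  0.24914852] [[-0.988, 0.156, -0.003], [0.156, 0.988, 0.0], [0.003, -0.0, -1.0]]
[275.58088235 186.73529412] [ 497.3 -151.9   38.9   43.    81.1]
[494.04681648 111.082397  ] [442.4 140.9 123.5 172.8  68.5]
[161.56862745  22.00653595] [ 307.1 -240.5   43.9   38.2    4.7]
```

```bash
python3 -m inch '{"translation":[[0,-0.035,-0.3],[0,-0.035,-0.6],[0,-0.035,-0.9],[0,-0.035,-1],[0,-0.035,-1]],"rot":[[0,0,0],[0,0,0],[0,0,0],[0,0,0],[0,0,0]],"jaw":[87,87,87,87,87]}' && python3 -m inch '{"translation":[[0,0,-0.25],[0,0,-0.5],[0,0,-0.7],[0,0,-0.85],[0,0,-0.97],[0,0,-1],[0,0,-1],[0,0,-1.0]],"rot":[[0,0,0],[0,0,0],[0,0,0],[0,0,0],[0,0,0],[0,0,0],[0,0,0],[0,0,0]],"jaw":[87,87,87,87,87,87,87,87]}' && python3 -m inch '{"translation":[[0,0,-0.03],[0,0,-0.03],[0,0,-0.03],[0,0,-0.03],[0,0,-0.03],[0,0,-0.03],[0,0,-0.03],[0,0,-0.03],[0,0,-0.03],[0,0,-0.03]],"rot":[[0,0,0],[0,0,0],[0,0,0],[0,0,0],[0,0,0],[0,0,0],[0,0,0],[0,0,0],[0,0,0],[0,0,0]],"jaw":[80,70,62,55,50,50,50,50,50,50]}' 45
```

```text
time: 4.95
ee_pos: [0.4979, -0.1517, 0.15]
eef_rot: [0.078, 0.997, -0.0, -0.001]
ft_force: [0.3, -0.3, 0.4]
width: 0.0869
time: 5.75
ee_pos: [0.4985, -0.1518, 0.0509]
eef_rot: [0.078, 0.997, -0.0, -0.0]
ft_force: [0.4, 0.7, 0.3]
width: 0.0873
time: 6.75
ee_pos: [0.4987, -0.1517, 0.048]
eef_rot: [0.078, 0.997, -0.0, -0.0]
ft_force: [-0.1, 0.5, 2.0]
width: 0.0587
```

```bash
python3 -m inch '{"translation":[[0,0,0.03],[0,0,0.1],[0,0,0.2],[0,0,0.35],[0,0,0.5],[0,0,0.65],[0,0,0.8],[0,0,0.92],[0,0,1],[0,0,1],[0,0,1],[0,0,1]],"rot":[[0,0,0],[0,0,0],[0,0,0],[0,0,0],[0,0,0],[0,0,0],[0,0,0],[0,0,0],[0,0,0],[0,0,0],[0,0,0],[0,0,0]],"jaw":[50,50,50,50,50,50,50,50,50,50,50,50]}'; python3 - <<'E'
from h import *
s=r.read_state(); im=eyes.camera("wrist"); sd=eyes.camera("side")
print(s['ee_pos'],s['torque'],s['width'],s['ft_force'],Ro.from_quat(s['eef_rot']).as_matrix().round(3).tolist())
C=cam("wrist",s); K=cam("side"); z=s['ee_pos'][2]+.008-.042+.065
for c in blobs(blue(im),200): print(c.mean(0),rect(C,c,z))
for c in blobs(blue(sd),60): print(c.mean(0),rect(K,c,z))
h=cv2.resize(sd[180:360,200:400],None,fx=2,fy=2); cv2.imwrite("pics/w4.png",np.hstack([cv2.resize(im,(480,360)),h[:, :320]]))
E
```

```text
time: 7.95
ee_pos: [0.4982, -0.1516, 0.1472]
eef_rot: [0.078, 0.997, -0.0, -0.001]
ft_force: [-0.6, 0.4, -6.9]
width: 0.059
[ 0.49815613 -0.15161641  0.14718464] [ 0.10569733 -0.05783733  0.0863443 ] 0.05900114238880236 [-0.63708561  0.42097653 -6.86464343] [[-0.988, 0.155, -0.002], [0.155, 0.988, -0.0], [0.002, -0.0, -1.0]]
[277.875      235.37931034] [ 485.5 -150.5   38.6   24.4   81.2]
[539.8839779  125.67403315] [449.8 -21.3  61.6  24.6   4. ]
[123.57391304   3.64347826] [ 369.9 -199.7   23.2    5.    81.1]
[191.63235294 345.47058824] [ 315.4 -321.7   39.7   34.9    5. ]
[232.86065574 233.3852459 ] [406.2 -24.1  15.8 141.6  66.1]
[ 74.18461538 143.6       ] [-26.9 394.8  93.4  42.1  89.7]
```

View pics/w4.png

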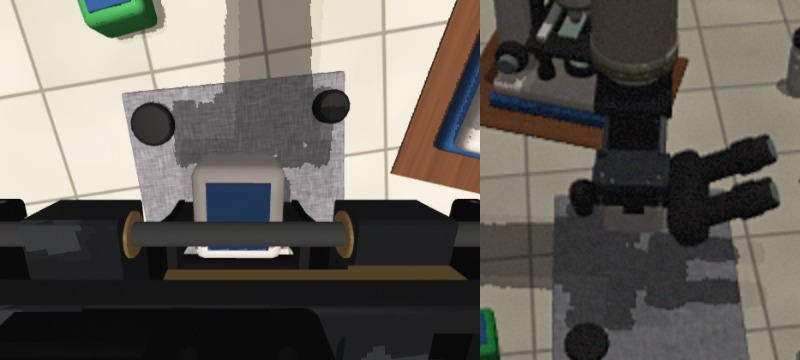

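```bash
python3 -m inch '{"translation":[[0,0,0.1],[0,0,0.25],[0,0,0.45],[0,0,0.65],[0,0.02,0.85],[0,0.06,0.95],[0,0.14,1],[0,0.26,1],[0,0.4,1],[0,0.56,1],[0,0.72,1],[0,0.88,1],[0,1,1]],"rot":[[0,0,0],[0,0,0],[0,0,0],[0,0,0],[0,0,0],[0,0,0],[0,0,0],[0,0,0],[0,0,0],[0,0,0],[0,0,0],[0,0,0],[0,0,0]],"jaw":[50,50,50,50,50,50,50,50,50,50,50,50,50]}' && python3 -m inch '{"translation":[[-0.02,0.15,0.06],[-0.04,0.3,0.12],[-0.06,0.45,0.2],[-0.08,0.6,0.3],[-0.1,0.75,0.4],[-0.12,0.9,0.5],[-0.12,1,0.53],[-0.12,1,0.53]],"rot":[[0,0,0],[0,0,-0.03],[0,0,-0.06],[0,0,-0.09],[0,0,-0.12],[0,0,-0.15],[0,0,-0.15],[0,0,-0.15]],"jaw":[50,50,50,50,50,50,50,50]}' && python3 -m inch '{"translation":[[-0.02,0.1,0],[-0.06,0.25,0],[-0.1,0.4,0],[-0.14,0.55,0],[-0.17,0.7,0],[-0.2,0.85,0],[-0.22,0.95,0],[-0.22,1,0],[-0.22,1,0]],"rot":[[0,0,0],[0,0,0],[0,0,-0.03],[0,0,-0.06],[0,0,-0.06],[0,0,-0.06],[0,0,-0.06],[0,0,-0.06],[0,0,-0.06]],"jaw":[50,50,50,50,50,50,50,50,50]}'; python3 - <<'E'
from h import *
s=r.read_state()
M=Ro.from_quat(s['eef_rot']).as_matrix()
print(s['time'],s['ee_pos'],s['width'],s['ft_force'],np.round(s['joint_positions'],2),M.round(3).tolist(),"yaw",np.degrees(np.arctan2(M[1,1],M[0,1]))-90)
E
```

```text
time: 9.35
ee_pos: [0.4982, -0.0495, 0.2473]
eef_rot: [0.077, 0.997, 0.0, -0.001]
ft_force: [-0.5, 1.1, -6.4]
width: 0.0592
time: 10.15
ee_pos: [0.4862, 0.0525, 0.3008]
eef_rot: [0.153, 0.988, 0.0, -0.0]
ft_force: [0.5, -0.7, -7.0]
width: 0.0593
time: 11.05
ee_pos: [0.464, 0.1531, 0.3007]
eef_rot: [0.184, 0.983, 0.0, -0.0]
ft_force: [0.1, -1.4, -5.9]
width: 0.0589
11.05 [0.46404918 0.15312925 0.30073141] 0.05893005714005185 [ 0.10668176 -1.40283341 -5.88327839] [ 0.46  0.05 -0.89  1.6   0.04  1.51  0.77] [[-0.933, 0.361, -0.001], [0.361, 0.933, 0.001], [0.001, 0.001, -1.0]] yaw -21.151396645848635
```

```bash
python3 -m inch '{"translation":[[-0.01,0.08,0],[-0.02,0.18,-0.04],[-0.04,0.26,-0.08],[-0.04,0.294,-0.1],[-0.04,0.294,-0.1],[-0.04,0.294,-0.1],[-0.04,0.294,-0.1]],"rot":[[0,0,0],[0,0,0],[0,0,0],[0,0,0],[0,0,0],[0,0,0],[0,0,0]],"jaw":[50,50,50,50,50,50,50]}'; python3 - <<'E'
from h import *
s=r.read_state(); sd=eyes.camera("side"); w=eyes.camera("wrist"); tp=eyes.camera("top")
print(s['ee_pos'],s['torque'])
cv2.imwrite("pics/w5.png",np.hstack([cv2.resize(sd[90:230,170:350],None,fx=2.2,fy=2.2,interpolation=2),cv2.resize(w,(396,308))]))
cv2.imwrite("pics/top5.png",tp)
E
```

```text
time: 11.75
ee_pos: [0.4603, 0.1821, 0.2908]
eef_rot: [0.184, 0.983, 0.0, -0.0]
ft_force: [-0.3, -0.4, -6.3]
width: 0.0591
[0.46027145 0.18211013 0.29084398] [ 0.12643092 -0.08866195 -0.00610307]
```

View pics/w5.png

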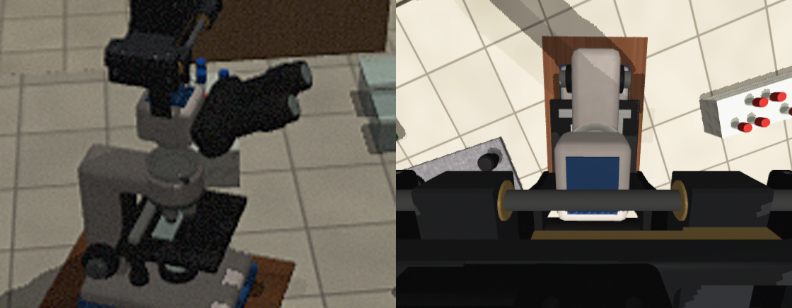

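```bash
python3 -m inch '{"translation":[[0,0,-0.04],[0,0,-0.1],[0,0,-0.16],[0,0,-0.22],[0,0,-0.26],[0,0,-0.3],[0,0,-0.3]],"rot":[[0,0,0],[0,0,0],[0,0,0],[0,0,0],[0,0,0],[0,0,0],[0,0,0]],"jaw":[50,50,50,50,50,50,50]}' && python3 -m inch '{"translation":[[0,0,-0.01],[0,0,-0.02],[0,0,-0.03],[0,0,-0.04],[0,0,-0.05],[0,0,-0.05]],"rot":[[0,0,0],[0,0,0],[0,0,0],[0,0,0],[0,0,0],[0,0,0]],"jaw":[50,50,50,50,50,50]}'
```

```text
time: 12.6
ee_pos: [0.46, 0.1821, 0.2603]
eef_rot: [0.184, 0.983, 0.0, -0.001]
ft_force: [-0.1, -0.5, -6.9]
width: 0.0591
time: 13.2
ee_pos: [0.4599, 0.1821, 0.2552]
eef_rot: [0.184, 0.983, 0.0, -0.001]
ft_force: [0.7, 0.2, -6.8]
width: 0.0587
```

```bash
python3 -m inch '{"translation":[[0,0,-0.01],[0,0,-0.02],[0,0,-0.025],[0,0,-0.025]],"rot":[[0,0,0],[0,0,0],[0,0,0],[0,0,0]],"jaw":[50,50,50,50]}' && python3 -m inch '{"translation":[[0,0,-0.005],[0,0,-0.01],[0,0,-0.015],[0,0,-0.015]],"rot":[[0,0,0],[0,0,0],[0,0,0],[0,0,0]],"jaw":[50,50,50,50]}'
```

```text
time: 13.6
ee_pos: [0.4601, 0.1824, 0.253]
eef_rot: [0.184, 0.983, 0.0, -0.0]
ft_force: [-0.5, 0.5, -3.6]
width: 0.0588
time: 14.0
ee_pos: [0.46, 0.1826, 0.2513]
eef_rot: [0.184, 0.983, 0.001, -0.001]
ft_force: [1.5, 2.4, -6.2]
width: 0.0591
```

```bash
python3 -m inch '{"translation":[[0,0,-0.005],[0,0,-0.01],[0,0,-0.01]],"rot":[[0,0,0],[0,0,0],[0,0,0]],"jaw":[50,50,50]}' ; python3 - <<'E'
from h import *
s=r.read_state(); print(s['ft_force'],s['torque'],s['ee_pos'])
E
```

```text
time: 14.3
ee_pos: [0.4602, 0.1827, 0.2511]
eef_rot: [0.184, 0.983, 0.001, -0.0]
ft_force: [-1.7, 0.5, 6.0]
width: 0.059
[-1.74863547  0.4517352   6.02253131] [ 0.05851166  0.66320611 -0.07429322] [0.46020707 0.18269062 0.2511306 ]
```

```bash
python3 -m inch '{"translation":[[0,0,-0.009],[0,0,-0.011],[0,0,-0.011],[0,0,-0.011],[0,0,-0.011]],"rot":[[0,0,0],[0,0,0],[0,0,0],[0,0,0],[0,0,0]],"jaw":[50,50,50,50,50]}' ; python3 - <<'E'
from h import *
for i in range(5):
    s=r.read_state(); print(s['ft_force'].round(1) if hasattr(s['ft_force'],'round') else s['ft_force'],np.round(s['torque'],2),np.round(s['ee_pos'],5)); sd=eyes.camera("side") if i==4 else eyes.camera("wrist")
w=eyes.camera("wrist"); tp=eyes.camera("top"); cv2.imwrite("pics/top6.png",tp)
cv2.imwrite("pics/w6.png",np.hstack([cv2.resize(sd[90:230,170:350],None,fx=2.2,fy=2.2,interpolation=2),cv2.resize(w,(396,308))]))
E
```

```text
time: 14.8
ee_pos: [0.4604, 0.1826, 0.2511]
eef_rot: [0.184, 0.983, 0.0, 0.0]
ft_force: [-3.7, -1.3, 9.5]
width: 0.0589
[-3.7 -1.3  9.5] [-0.22  1.02 -0.01] [0.46038 0.18264 0.25107]
[-4.4 -0.2  8.1] [-0.2   1.05 -0.07] [0.46039 0.18264 0.25109]
[-3.7 -0.7  8.5] [-0.24  1.04 -0.04] [0.46038 0.18265 0.25109]
[-4.6  0.3  9.1] [-0.23  1.1  -0.06] [0.46037 0.18267 0.25106]
[-4.4 -0.8  8.7] [-0.26  1.07 -0.01] [0.46036 0.18266 0.2511 ]
```

View pics/w6.png

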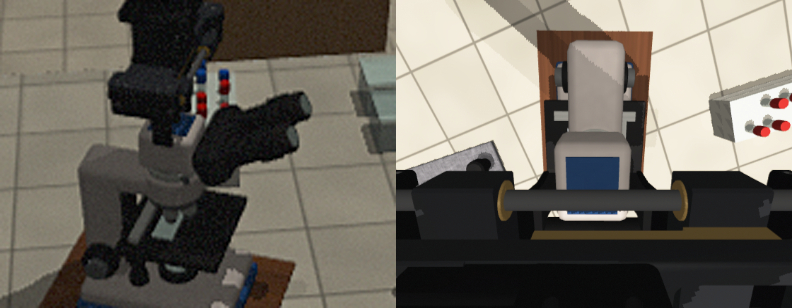

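```bash
python3 -m inch '{"translation":[[-0.003,0,-0.011],[-0.006,0,-0.011],[-0.008,0,-0.011],[-0.008,0,-0.011],[-0.008,0,-0.011]],"rot":[[0,0,0],[0,0,0],[0,0,0],[0,0,0],[0,0,0]],"jaw":[50,50,50,50,50]}' ; python3 - <<'E'
from h import *
for i in range(4):
    s=r.read_state(); print(np.round(s['ft_force'],1),np.round(s['torque'],2),np.round(s['ee_pos'],5),np.round(Ro.from_quat(s['eef_rot']).as_matrix()[:,2],4)); eyes.camera("wrist")
E
```

```text
time: 15.65
ee_pos: [0.46, 0.1828, 0.251]
eef_rot: [0.184, 0.983, 0.001, 0.001]
ft_force: [-2.3, -0.2, 6.6]
width: 0.0592
[-2.3 -0.2  6.6] [-0.07  0.72 -0.04] [0.45997 0.18276 0.25103] [ 2.3e-03  6.0e-04 -1.0e+00]
[-2.8  0.1  7.5] [-0.01  0.66 -0.02] [0.45997 0.18276 0.25104] [ 2.4e-03  6.0e-04 -1.0e+00]
[-3.2  1.5  8.7] [-0.01  0.73 -0.  ] [0.45996 0.18276 0.25102] [ 2.3e-03  6.0e-04 -1.0e+00]
[-2.8 -0.2  7.5] [-0.05  0.69 -0.06] [0.45998 0.18278 0.25104] [ 2.4e-03  7.0e-04 -1.0e+00]
```

```bash
python3 -m inch '{"translation":[[-0.004,0,-0.011],[-0.008,0,-0.012],[-0.01,0,-0.012],[-0.01,0,-0.012],[-0.01,0,-0.012]],"rot":[[0,0,0],[0,0,0],[0,0,0],[0,0,0],[0,0,0]],"jaw":[50,50,50,50,50]}' ; python3 - <<'E'
from h import *
for i in range(4):
    s=r.read_state(); print(np.round(s['ft_force'],1),np.round(s['torque'],2),np.round(s['ee_pos'],5)); eyes.camera("wrist")
# eyepiece tips seen by top & side: predicted vs dark/lens pixels
yaw=np.radians(-21.2); f=np.array([np.cos(yaw),np.sin(yaw)]); l=np.array([-f[1],f[0]])
o=s['ee_pos'][:2]-.0015*f
for n in("top","side"):
    im=eyes.camera(n); C=cam(n); q=[]
    for y in(.031,-.031):
        q.append(proj(C,[[*(o+.148*f+y*l),.215+.098]])[0])
    q=np.array(q);c=q.mean(0).astype(int); z=cv2.resize(im[c[1]-35:c[1]+35,c[0]-45:c[0]+45],None,fx=4,fy=4,interpolation=2)
    for p in q: cv2.circle(z,tuple(((p-c+[45,35]+.5)*4).astype(int)),3,(0,0,255),-1)
    cv2.imwrite(f"pics/e_{n}.png",z)
cv2.imwrite("pics/e7.png",np.hstack([cv2.convertScaleAbs(cv2.imread("pics/e_top.png"),alpha=1.8),cv2.convertScaleAbs(cv2.imread("pics/e_side.png"),alpha=1.8)]))
E
```

```text
time: 16.35
ee_pos: [0.4596, 0.1829, 0.251]
eef_rot: [0.184, 0.983, 0.001, 0.002]
ft_force: [-1.3, -0.2, 7.5]
width: 0.0587
[-1.3 -0.2  7.5] [-0.03  0.41 -0.04] [0.45962 0.18288 0.25098]
[-1.7 -0.4  7.3] [-0.02  0.46 -0.04] [0.45962 0.18289 0.251  ]
[-1.9 -0.1  6.7] [ 0.03  0.44 -0.04] [0.45959 0.18287 0.25094]
[-2.2  0.5  7.5] [-0.06  0.43 -0.06] [0.45962 0.18285 0.25096]
```

View pics/e7.png

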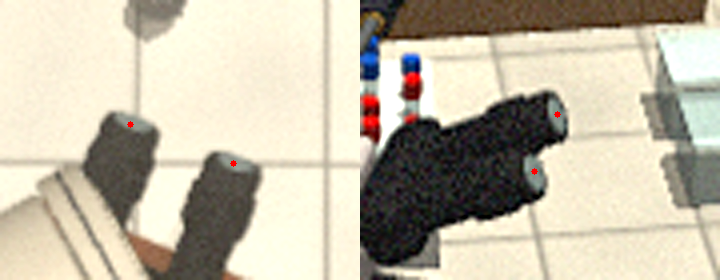

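```bash
python3 -m inch '{"translation":[[0,0,-0.012],[0,0,-0.013],[0,0,-0.014],[0,0,-0.014],[0,0,-0.014],[0,0,-0.014],[0,0,-0.014],[0,0,-0.014],[0,0,-0.014],[0,0,-0.014],[0,0,-0.014],[0,0,-0.014],[0,0,-0.014],[0,0,-0.014],[0,0,-0.014],[0,0,-0.014],[0,0,-0.014],[0,0,-0.014],[0,0,-0.014],[0,0,-0.014]],"rot":[[0,0,0],[0,0,0],[0,0,0],[0,0,0],[0,0,0],[0,0,0],[0,0,0],[0,0,0],[0,0,0],[0,0,0],[0,0,0],[0,0,0],[0,0,0],[0,0,0],[0,0,0],[0,0,0],[0,0,0],[0,0,0],[0,0,0],[0,0,0]],"jaw":[50,50,50,50,50,50,50,50,50,50,50,50,50,50,50,50,50,50,50,50]}' ; python3 - <<'E'
from h import *
F=[]
for i in range(24):
    s=r.read_state(); F.append(s['ft_force']); eyes.camera("wrist")
F=np.array(F);print(s['time'],F.mean(0).round(2),F.min(0).round(1),F.max(0).round(1),np.round(s['ee_pos'],5),s['width'])
E
```

```text
time: 18.65
ee_pos: [0.46, 0.1828, 0.251]
eef_rot: [0.184, 0.983, 0.001, 0.003]
ft_force: [-4.3, -1.6, 11.1]
width: 0.0589
19.8 [-4.33 -1.31 11.43] [-5.1 -2.2 10.8] [-3.3  0.  12.5] [0.46002 0.18282 0.25097] 0.059300382277884686
```

```bash
python3 -c "
from bench import r
print(r.close_job()); s=r.read_state(); print(s['time'],s['ft_force'],s['ee_pos'],s['width'])"
```

```text
the job is handed in; nothing more can be done
None
the job is handed in; nothing more can be done
```

The binocular head is in the mount with its eyepieces forward over the stage. The gripper is still holding it pressed down, with a 45 N grip, and I handed the job in at about 19.8 s.

- **Push:** I held it for about 3 s before handing in. Over the last 1.2 s of readings it averaged 11.4 N (10.8 to 12.5 N). With the roughly 6.7 N weight, the total on the microscope is about 18 N, inside the 11 to 23 N band.
- **Seating:** The tool stopped at 0.251 m, the height I predicted for the head fully home. It stayed at that height when I nudged it sideways, so it was resting on the flat seat.
- **Direction:** The predicted lens positions landed on the eyepieces in both the top and side pictures, to about a pixel. The head's heading is about -21.2°, against my estimate of about -21.5° for the microscope, well within tolerance.
- **Sideways force:** About 4 N remained at the end. I had reduced it to about 2 N, but it rose again with the final increase in push, and the tool moved about 0.4 mm in x. It does not take the total out of the band.
- **Other items:** I planned the path to clear the bench and pad items, but did not re-measure their positions afterwards. The hand-in gave no verdict.

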